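Pop the paint box's push-push hatch

ROBOT

A 6-joint arm with a two-finger parallel gripper is mounted at the origin on the work surface. World frame = base frame: x ahead of the robot, y to its left, z up, the work surface at z = 0. Lengths are in m, angles in rad, forces in N, time in s.
With the tool pointing down it reaches from about 0.275 to 0.75 m from the base axis. Payload 10.2 kg.
Tool frame: the origin (TCP) lies midway between the tips of the shut fingers; the grasp point (between the pads) lies 19 mm behind it (env.hold_point_z is the distance from the TCP to the grasp point, in m); x points along the fingers, z is the direction in which the jaws open and shut, and the axes are right-handed (so a half turn about x gives the same grasp; the last joint's range is limited). The gripper opens to 85 mm and grips with 20 to 120 N. Pads are 22 mm wide; open, the fingers measure 114 mm over their backs; the gripper's body (76 mm by 85 mm) begins 54 mm behind the grasp point. The pads swing forward as they close: fully open they stand 13 mm farther back than shut.
Start: joints at [1.081, 0.313, 1.498, -0, 1.331, -0.223], TCP at [0.138, 0.506, 0.231] pointing down, gripper open.
Joint ranges: [-2.94, 2.94], [-0.97, 2.17], [0.19, 2.56], [-1.23, 4.37], [0.02, 3.11], [-2.88, 2.88]. Speed limits (rad/s): [2.39, 2.39, 3.01, 3.14, 3.14, 3.14].

INTERFACE

Orientations are given as a unit quaternion [x, y, z, w].
In Python, from bench import env, kinematics, monitor, eyes, job gives the robot as it stands. The module is installed in compiled form; this text tells all that it offers. Calls block until the motion is done:
- env.reach(position, orientation): joint-space move of the TCP to a pose.
- env.movel(position, velocity=0.15, frame=None, guard=None): straight line of the TCP; frame=None keeps the orientation; velocity is the mean speed in m/s. With guard (N) it stops when the force on the tool has changed by that much, and returns True; else False.
- env.set_joints(angles): joint-space move.
- env.release() and env.close_gripper(effort=None): open the fingers fully, or close them until they stop; effort is the grip in N (None keeps the last).
- env.hold(seconds).
- kinematics.ik(position, orientation): joint angles nearest the present ones, or None.
- monitor.sense(): the state.
- eyes.grab_frame(name): name is "side" or "top"; returns a dict with "frame" (384x512x3 uint8, red, green, blue), "mtx" (3x3 intrinsics, pixels), "view" (4x4, takes a point from world to camera coordinates). Camera axes: x right, y down, z forward; pixel columns grow to the right and rows downward; lengths in m; the calibration is good to about 2 mm. A picture is of the moment at which its call begins. There is no depth.
A pose or a line that the arm cannot do raises env.MotionError and nothing moves.
- job.hand_in(): hands the job in, once; it reports no verdict.
The state is a dict: "clock": time; "joints": joint angles; "qvel": joint speeds; "joint_efforts": joint torques, N m; "position": TCP position; "ee_rot": TCP orientation; "contact_force": force on the tool from outside, world axes, zero at the start; "ft_torque": the same for the moment, N m; "finger_gap": opening from 0.0 (shut) to 1.0 (fully open).
Only numpy, scipy, OpenCV 4.12 (cv2) and the standard library are available. Lean on these libraries where they do the work, as an engineer would, in place of code of your own. Each camera call takes 0.05 s, during which the arm holds its last target.

TASK

A paint pot has been left standing on the hatch of the larger paint box. With the fingers, slide the pot, upright and without picking it up, sideways off the hatch onto the bare part of the same box's top; then press the hatch in to its stop near its free edge, just once, and let go, so that it pops up; do not push it shut again, and see that it stays fully open by itself. Leave the smaller box's hatch shut and the other things where they are.

Things in the scene. Friction and masses are not known exactly. Their poses are not given: they have to be found in the camera images.
- paint_box: The larger of two grey boxes, fixed to the table: 150 mm (its x) x 240 mm (its y) x 75 mm high; origin at the centre of its underside, z up. Its x points roughly away from the robot (yaw within 0.42 rad). In its flat top lies a white hatch lid, nearly flush: 100 mm (x from -50 to +50 mm) by 110 mm (y from -5 to +105 mm).
- paint_box_deck (a point): Middle of the bare deck of the paint box, at x 0, y -68, z 75 mm of the box: the place for the pot. The bare deck is the top between y -120 and y -5 mm, beside the hatch. Axes as the box.
- paint_lid (a joint): Angle in rad of the paint box's lid about its hinge, which runs along the box's y at x +50 mm, on top. 0 = shut and latched, lid top 0.8 mm above the deck; negative = pressed in, hard stop at -0.075; positive = open, its -x edge (the free edge) rising; fully open at its stop, 1.05. It cannot be pulled open. Push-push latch: see the press point.
- paint_lid_press (a point): Point on top of the paint box's lid to press, on a grey pad 30 x 45 mm: middle of its width, 25 mm from the free edge; moves with the lid; shut, at x -23, y +50, z 76 mm of the box. About 4 N takes it in. Pressed some 4 mm or to the stop (5.5 mm) and let go, the lid swings up by a damped spring in about 2 s and stays; pushed right down again it latches. The pot's weight does not trip it.
- pot: Closed round white plastic paint pot with straight, smooth wall and ribbed lid, 62 mm across at the foot, 59 mm at the top, 40 mm high, about 110 g, loose; origin at the centre of its underside, z up. At the start it stands on the paint box's hatch lid, its centre within about 12 mm of the lid's middle.
- nib_box: The smaller grey box, fixed: 150 mm (its x) x 160 mm (its y) x 60 mm high; origin at the centre of its underside. To be left alone. The two boxes stand side by side, either one on the left.
- nib_lid (a joint): Angle in rad of the nib box's hatch lid, 100 x 60 mm, with the same latch, centred 35 mm to +y of that box's middle: 0 = shut and latched, negative = pressed in, positive = open. To be left shut.
- ink: Small amber glass ink jar, 34 mm across, 45 mm high, standing on the bare top of the nib box; loose, a bystander; origin at the underside.
- tube_a: Bare metal paint tube lying on the table, about 107 x 32 x 14 mm; loose, a bystander; origin at the underside.
- tube_b: Yellow paint tube lying on the table, about 107 x 32 x 14 mm; loose, a bystander; origin at the underside.
- marker: Black marker pen lying on the table between the two boxes, 130 x 12 x 12 mm; loose, a bystander; origin at the underside.
- tub: Empty white tub standing behind the boxes, 72 mm across, 45 mm high; loose, a bystander; origin at the underside.
- glue: White glue bottle behind the boxes, 44 mm across, 110 mm high; loose, a bystander; origin at the underside.
Mind the look-alikes: they are no part of the job. Leave any black, purple or red look-alike of the pot alone.

How it is judged:
On the way, in this order (a step that is already met when the one before it is completed fails the run):
1. the pot stands on the bare deck of the paint box, clear of the hatch, which is still shut (y of pot in the frame of paint_box between -0.115 and -0.033 m and x of pot in the frame of paint_box between -0.07 and 0.07 m and z of pot in the frame of paint_box between 0.07 and 0.082 m and angle between pot's own z axis and vertical below 0.12 rad and value of joint paint_lid between -0.04 and 0.06 rad), for 0.2 s.
2. the fingers press the hatch in (value of joint paint_lid below -0.045 rad and contact force between the fingers and paint_lid above 0.5 N), for 0.02 s.
3. the hatch has popped and stays open by itself for a second, untouched (value of joint paint_lid above 0.9 rad and contact force between each of the arm, the fingers and paint_lid below 0.05 N), for 1 s.
At the end, for the whole second after the job is handed in: The paint box's hatch stands open by itself (over 0.9 rad), the pot stands upright at rest on the same box's bare deck with its centre at least 28 mm clear of the hatch's edge, the nib box's hatch is shut (value of joint paint_lid above 0.9 rad and value of joint nib_lid between -0.03 and 0.06 rad and linear speed of pot below 0.02 m/s and y of pot in the frame of paint_box between -0.115 and -0.033 m and x of pot in the frame of paint_box between -0.07 and 0.07 m and z of pot in the frame of paint_box between 0.07 and 0.082 m and angle between pot's own z axis and vertical below 0.12 rad); the robot touches nothing.
It fails at once if the pot is lifted, tipped or dropped off the box (z of pot in the frame of paint_box above 0.09 m or z of pot in the frame of paint_box below 0.06 m or angle between pot's own z axis and vertical above 0.35 rad).
It fails at once if the popped hatch is pushed shut again (value of joint paint_lid between 0.06 and 0.25 rad and velocity of joint paint_lid below -0.1 rad/s and contact force between the fingers and paint_lid above 0.3 N).
It fails at once if the smaller box's hatch is pressed or opened (value of joint nib_lid below -0.03 rad or value of joint nib_lid above 0.1 rad).
It fails at once if a bystander is disturbed (distance of any of ink, tube_a, tube_b, marker, tub, glue from where it was at the start of the episode above 0.03 m).
It also fails if it takes over 48 s, if anything falls off the work surface, if the arm or the gripper's body presses on something with over 40 N, if the wrist force passes 120 N, or if a joint passes its speed limit or range.

## Working session

There is one attempt and no reset: what is moved stays moved. The work goes in short steps, each a Python script; the robot and the scene stay as the last script left them, time stands still between calls to the robot, and variables do not carry over. Pictures are saved under pics/ and viewed, and the job is handed in when it is done.

```bash
mkdir -p pics; ls; python3 - <<'E'
from bench import env, kinematics, monitor, eyes, job
import cv2,numpy as np
for n in("side","top"):
    f=eyes.grab_frame(n); np.savez(f"{n}0.npz",**{k:f[k] for k in("frame","mtx","view")})
    cv2.imwrite(f"pics/{n}0.png",cv2.resize(f["frame"][:,:,::-1],(800,600),interpolation=cv2.INTER_CUBIC)); print(n,f["mtx"],f["view"])
s=monitor.sense();print(s)
E
```

```text
pics
side [[429.55966147   0.         259.38743969]
 [  0.         429.55966147 186.24165831]
 [  0.           0.           1.        ]] [[-9.88602151e-01 -1.50550860e-01  4.74182837e-04  5.41959734e-01]
 [-9.79085196e-02  6.40523751e-01 -7.61671350e-01  1.13893008e-01]
 [ 1.14366552e-01 -7.53036362e-01 -6.47963370e-01  9.29411710e-01]
 [ 0.00000000e+00  0.00000000e+00  0.00000000e+00  1.00000000e+00]]
top [[476.31399697   0.         256.01911765]
 [  0.         476.31399697 197.42948367]
 [  0.           0.           1.        ]] [[-2.86765329e-02 -9.99588644e-01  4.45482591e-04  1.60729279e-02]
 [-9.90605844e-01  2.83592123e-02 -1.33775249e-01  5.79426867e-01]
 [ 1.33707587e-01 -4.27750800e-03 -9.91011596e-01  1.18328036e+00]
 [ 0.00000000e+00  0.00000000e+00  0.00000000e+00  1.00000000e+00]]
{'clock': 0.1, 'joints': array([ 1.08061216e+00,  3.13372852e-01,  1.49832983e+00,  3.07720908e-06,
        1.33100594e+00, -2.23421238e-01]), 'qvel': array([-0.00037594, -0.00239088, -0.00142017, -0.00085239,  0.00015248,
        0.00040806]), 'joint_efforts': array([ 4.09377040e-03, -4.12895823e+01, -2.60143822e+01, -1.99255379e-05,
        2.99322914e-03,  2.84844072e-05]), 'position': array([0.13831094, 0.50622546, 0.23081493]), 'ee_rot': array([-0.42922851,  0.56241147,  0.42890249,  0.56169286]), 'contact_force': array([0.36098   , 0.24034524, 0.47418716]), 'ft_torque': array([ 0.02883303, -0.01289033, -0.0260414 ]), 'finger_gap': 0.999317337729009}
```

View pics/top0.png

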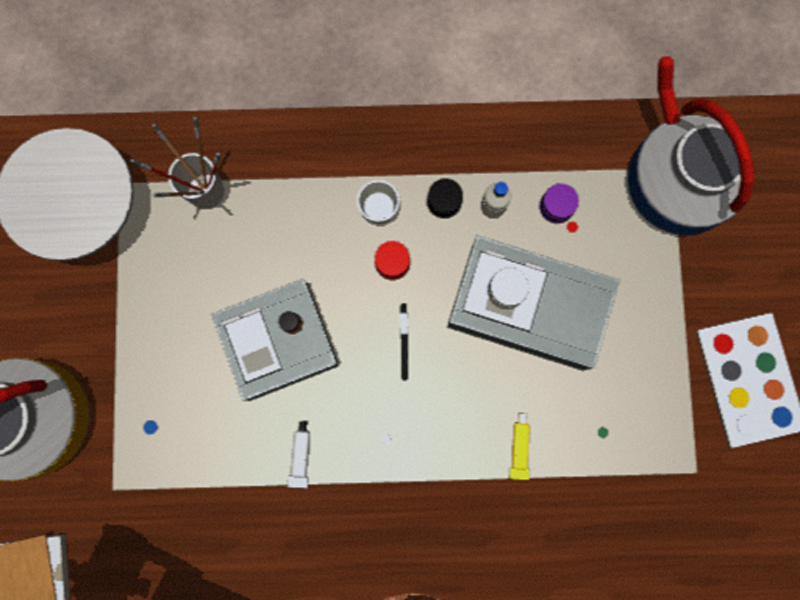

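View pics/side0.png

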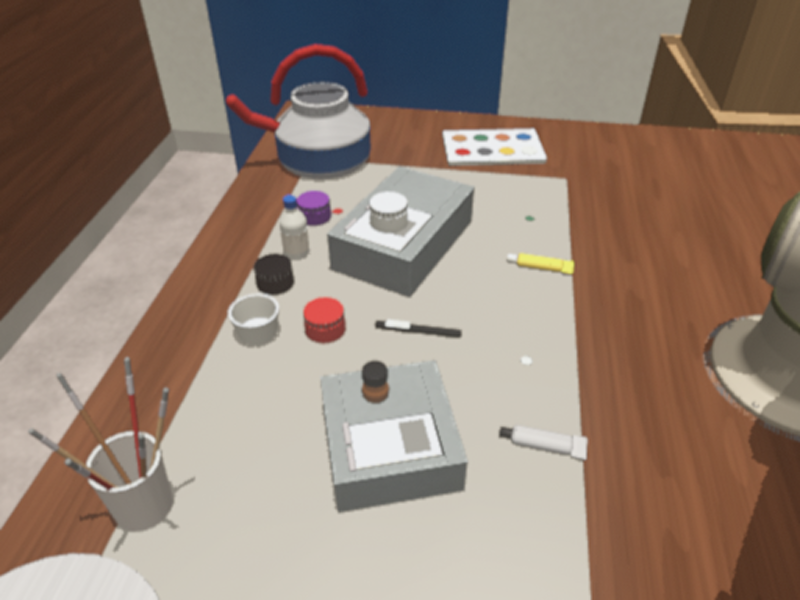

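The white pot is at about (510,287) in the top view, on the hatch of the larger box, which is on the right. The red (392,260), black (445,198) and purple (560,202) pots stand on the table, so they are look-alikes. I'll confirm this in an enlarged crop.

```bash
python3 - <<'E'
import cv2,numpy as np
f=np.load("top0.npz")["frame"][:,:,::-1]
c=f[140:245,275:405]; cv2.imwrite("pics/topc.png",cv2.resize(c,None,fx=6,fy=5.7,interpolation=cv2.INTER_CUBIC)) 
c=cv2.resize(f[145:245,275:408],None,fx=6,fy=6,interpolation=cv2.INTER_CUBIC);cv2.imwrite("pics/topc.png",c)
f=np.load("side0.npz")["frame"][:,:,::-1]
c=cv2.resize(f[100:195,200:310],None,fx=6,fy=6,interpolation=cv2.INTER_CUBIC);cv2.imwrite("pics/sidec.png",c)
E
```

```text
(no output)
```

View pics/topc.png

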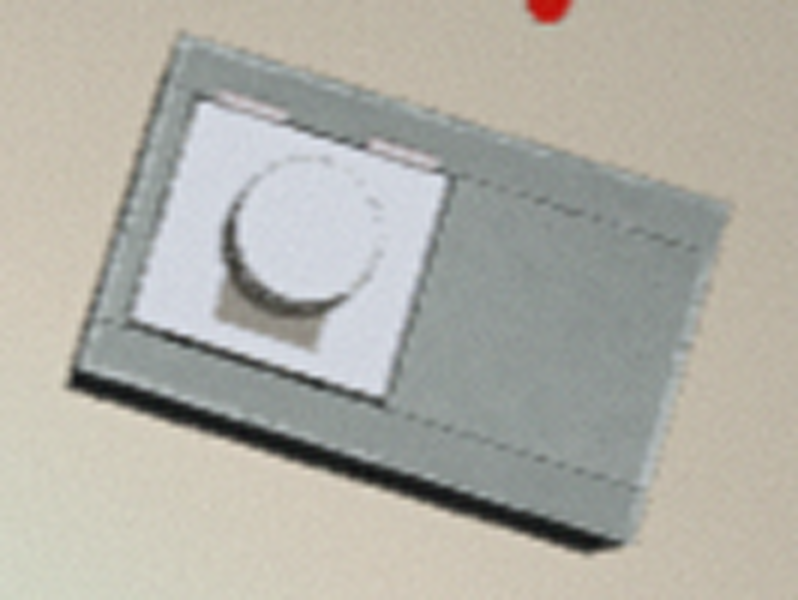

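View pics/sidec.png

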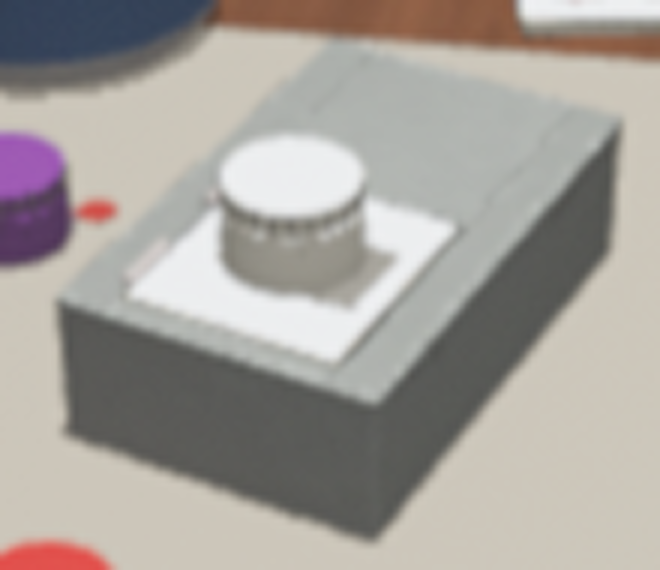

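```bash
cat > est.py <<'E'
import numpy as np
from scipy.optimize import least_squares
T=np.load("top0.npz");S=np.load("side0.npz")
def proj(C,P):
    P=np.atleast_2d(P);c=P@C["view"][:3,:3].T+C["view"][:3,3];p=c@C["mtx"].T;return p[:,:2]/p[:,2:]
def rot(a):return np.array([[np.cos(a),-np.sin(a),0],[np.sin(a),np.cos(a),0],[0,0,1]])
def ct(a):return (np.array(a,float)+.5)/6-.5+[275,145]
def cs(a):return (np.array(a,float)+.5)/6-.5+[200,100]
z=.075
Bt=np.array([[75,120,75],[75,-120,75],[-75,120,75],[-75,-120,75],[50,105,75.8],[50,-5,75.8],[-50,-5,75.8],[-50,105,75.8]])/1e3
It=ct([[182,37],[732,205],[78,372],[630,545],[200,97],[455,175],[385,403],[130,323]])
Bs=np.array([[75,120,75],[-75,120,75],[-75,-120,75],[75,-120,75],[50,105,75.8],[-50,105,75.8],[-50,-5,75.8]])/1e3
Is=cs([[62,302],[378,402],[620,122],[340,42],[128,293],[340,360],[458,230]])
def r(p,w=(1,1)):
    f=lambda B:B@rot(p[2]).T+[p[0],p[1],0]
    return np.r_[w[0]*(proj(T,f(Bt))-It).ravel(),w[1]*(proj(S,f(Bs))-Is).ravel()]
for w in((1,1),(1,0),(0,1)):
    s=least_squares(r,[.45,-.2,-.3],args=(w,));print(w,s.x.round(4),r(s.x).round(1) if w==(1,1) else "")
    if w==(1,1):p=s.x
pt=[(ct([311,234]),T),(cs([292,178]),S)]
def rp(q):return np.r_[(proj(T,[q[0],q[1],.1158])-ct([311,234])).ravel(),(proj(S,[q[0],q[1],.1158])-cs([292,178])).ravel()]
q=least_squares(rp,p[:2]);d=q.x-p[:2];print("pot",q.x,q.fun,"in box",rot(p[2]).T[:2,:2]@d)
E
python3 est.py
```

```text
(1, 1) [ 0.5819 -0.2148 -0.3397] [-0.2 -1.  -0.2 -0.3 -0.6 -0.6  0.4  0.2 -0.4 -0.  -0.9  0.2 -0.6 -0.
 -0.5 -0.2 -0.9 -1.2  0.5 -0.2  1.4 -1.4 -0.6 -1.3  0.  -0.3  0.5  0.1
  1.3 -1.1]
(1, 0) [ 0.5814 -0.2157 -0.3383] 
(0, 1) [ 0.5823 -0.2119 -0.3404] 
pot [ 0.59974059 -0.1695115 ] [-0.62773861 -0.64837915  0.76450968 -0.90535307] in box [0.00171422 0.04862988]
```

Larger box: (0.582, -0.215), yaw -0.34. The pot is at box coordinates (2, 49) mm. Plan: straddle the pot with the open gripper, jaw axis along box y, and push it toward -y with the flat trailing pad.

```bash
cat > h.py <<'E'
from bench import env, kinematics, monitor, eyes, job
import numpy as np, cv2
from scipy.spatial.transform import Rotation as Ro
B=np.array([.5818,-.2150,0]);A=-.3395
R=Ro.from_euler('z',A).as_matrix()
def W(x,y,z):return B+R@np.array([x,y,z])/1e3
def quat(s):
    z=s*R[:,1];x=np.array([0,0,-1.]);return Ro.from_matrix(np.c_[x,np.cross(z,x),z]).as_quat()
def inbox(p):return (R.T@(np.array(p)-B)*1e3).round(1)
def shot(tag,names=("top","side")):
    for n in names:
        f=eyes.grab_frame(n)["frame"][:,:,::-1]
        c=f[130:250,260:420] if n=="top" else f[60:220,180:340]
        cv2.imwrite(f"pics/{n}_{tag}.png",cv2.resize(c,None,fx=3.6,fy=3.6,interpolation=cv2.INTER_CUBIC))
E
python3 - <<'E'
from h import *
p=W(2,49,200)
best=None
for s in(1,-1):
    j=kinematics.ik(p,quat(s));print(s,None if j is None else np.round(j,2))
    if j is not None and (best is None or abs(j[5])<abs(best[1][5])):best=(s,j)
print(best[0]);env.reach(p,quat(best[0]))
s=monitor.sense();print(s["clock"],inbox(s["position"]),s["contact_force"])
shot("hover")
E
```

```text
1 [-0.46  0.55  1.22 -0.    1.37 -1.69]
-1 [-0.46  0.55  1.22 -0.    1.37  1.45]
-1
2.9833 [  1.9  49.8 200.1] [-0.3770099  -0.5294281  -0.95639985]
```

```bash
cd pics; python3 -c "
import cv2,numpy as np
a=cv2.imread('top_hover.png');b=cv2.imread('side_hover.png');h=max(a.shape[0],b.shape[0])
f=lambda i:cv2.copyMakeBorder(i,0,h-i.shape[0],0,0,0)
o=np.hstack([f(a),f(b)]);cv2.imwrite('hov.png',cv2.resize(o,(800,int(h*800/o.shape[1]))))"
```

```text
(no output)
```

View pics/hov.png

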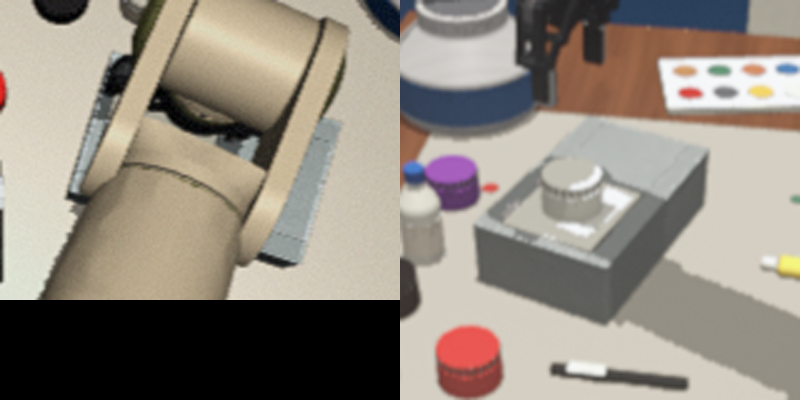

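The side view shows the white pot at (572,190) on the hatch, with the fingers above it along box y. I'll go down with a guard, straddle the pot, then push.

```bash
python3 - <<'E'
from h import *
print(env.movel(W(2,49,130),velocity=.12,guard=8))
g=env.movel(W(2,49,74),velocity=.06,guard=5)
s=monitor.sense();print(g,s["clock"],inbox(s["position"]),s["contact_force"]);shot("down",("side",))
E
```

```text
False
False 4.9 [ 2.2 49.  74.4] [ 0.19833601 -0.81778487  0.28216349]
```

View pics/side_down.png

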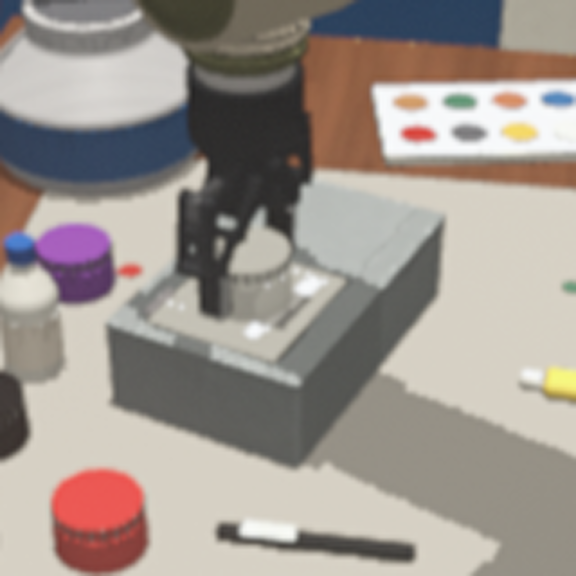

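```bash
python3 - <<'E' 2>&1 | tail -8
from est import proj,S
from h import *
for n,P in dict(tip_out=W(2,49+57,87),tip_in=W(2,49+42.5,87),tip_l=W(13,92,87),tip_r=W(-9,92,87),pottop=W(2,49,116),pottopL=W(31,49,116),tip=W(2,106,100)).items():
    print(n,((proj(S,P)-[180,60])*3.6).round())
E
```

```text
pot [ 0.59974059 -0.1695115 ] [-0.62773861 -0.64837915  0.76450968 -0.90535307] in box [0.00171422 0.04862988]
tip_out [[207. 324.]]
tip_in [[218. 313.]]
tip_l [[203. 309.]]
tip_r [[232. 318.]]
pottop [[248. 246.]]
pottopL [[211. 235.]]
tip [[206. 308.]]
```

```bash
python3 -c "
import cv2
a=cv2.imread('pics/side_down.png')[160:360,120:340];cv2.imwrite('pics/sd2.png',cv2.resize(a,None,fx=3,fy=3,interpolation=2))"
```

```text
(no output)
```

View pics/sd2.png

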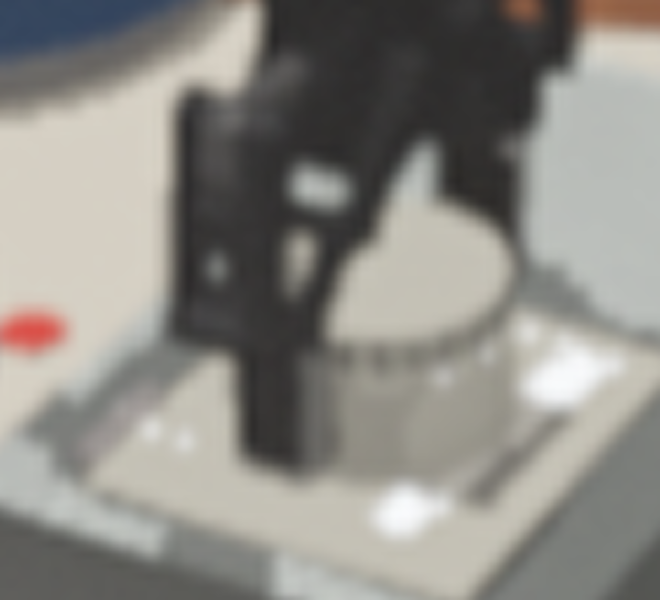

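The finger's tip edge is where predicted and the pad is centred on the pot. Pushing.

```bash
python3 - <<'E'
from h import *
for y in (0,-50,-82):
    g=env.movel(W(1,y,74),velocity=.04,guard=12)
    s=monitor.sense();print(g,s["clock"],inbox(s["position"]),s["contact_force"])
shot("pushed",("side",))
E
```

```text
False 6.325 [ 1.   0.1 74. ] [ 0.28416802 -0.05023716  0.29076306]
False 7.725 [  1.  -49.9  74. ] [0.64928319 0.91445241 0.62135547]
False 8.675 [  1.  -81.9  74. ] [ 1.06625743 -0.9869863   0.33319974]
```

View pics/side_pushed.png

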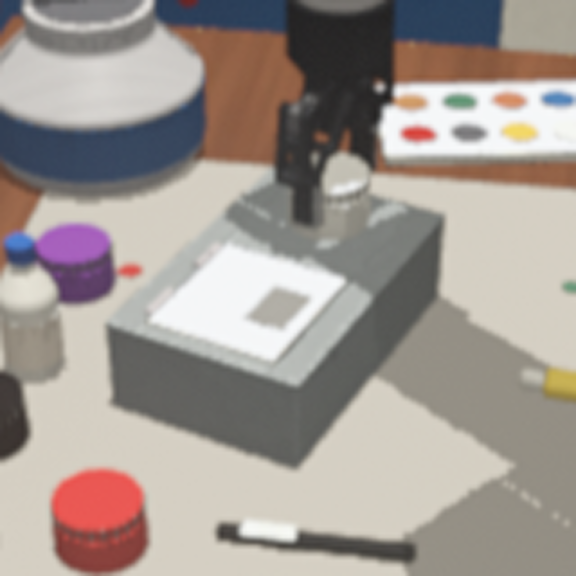

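The pot at (345,195) now stands on the bare deck, and the hatch is clear and shut. I'll back off, lift, close the fingers and measure it.

```bash
python3 - <<'E'
from h import *
env.movel(W(1,-73,74),velocity=.04)
env.movel(W(1,-73,150),velocity=.15)
env.movel(W(-25,52,150),velocity=.2)
env.close_gripper(20)
s=monitor.sense();print(s["clock"],inbox(s["position"]),s["contact_force"],s["finger_gap"])
f=eyes.grab_frame("side");cv2.imwrite("pics/sp.png",cv2.resize(f["frame"][90:190,210:310,::-1],None,fx=6,fy=6,interpolation=cv2.INTER_CUBIC))
E
```

```text
11.3167 [-25.  52. 150.] [ 0.25920219 -0.72672547  0.77254115] -0.0037827627018817154
```

View pics/sp.png

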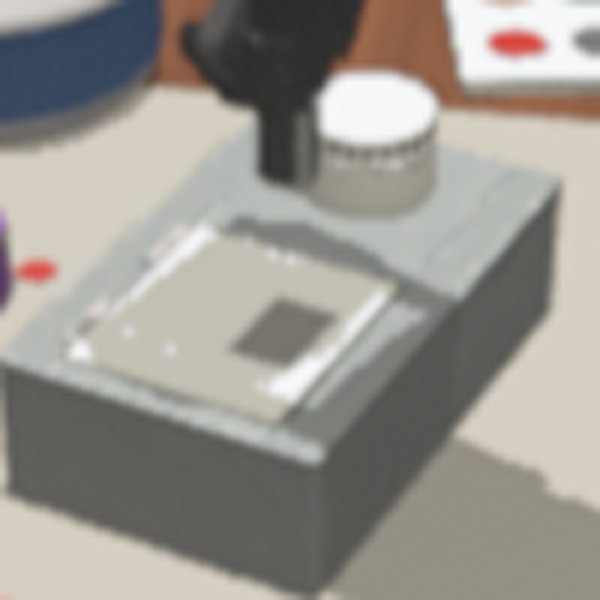

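```bash
python3 - <<'E' 2>&1 | tail -8
from est import proj,S,least_squares
from h import *
t=np.array([210+377.5/6-.5,90+112/6-.5])
q=least_squares(lambda q:(proj(S,[q[0],q[1],.115])-t).ravel(),W(0,-70,0)[:2]).x
print("pot in box",inbox([*q,.115]))
env.movel(W(-25,51,88),velocity=.12,guard=8)
g=env.movel(W(-25,51,66),velocity=.02,guard=14)
s=monitor.sense();print(g,s["clock"],inbox(s["position"]),s["contact_force"])
env.movel(W(-60,51,150),velocity=.3)
env.movel(W(-140,51,200),velocity=.3)
s=monitor.sense();print(s["clock"],inbox(s["position"]),s["contact_force"])
env.hold(2.5);shot("open");f=eyes.grab_frame("side");print(monitor.sense()["clock"])
E
```

```text
1.3 -1.1]
(1, 0) [ 0.5814 -0.2157 -0.3383] 
(0, 1) [ 0.5823 -0.2119 -0.3404] 
pot [ 0.59974059 -0.1695115 ] [-0.62773861 -0.64837915  0.76450968 -0.90535307] in box [0.00171422 0.04862988]
pot in box [ -4.4 -65.9 115. ]
True 12.9 [-24.8  51.   70.5] [-3.14625891  0.76756961  7.63892995]
13.8083 [-140.    51.   199.3] [-0.38146473  0.22914997  0.21948778]
16.4583
```

View pics/side_open.png

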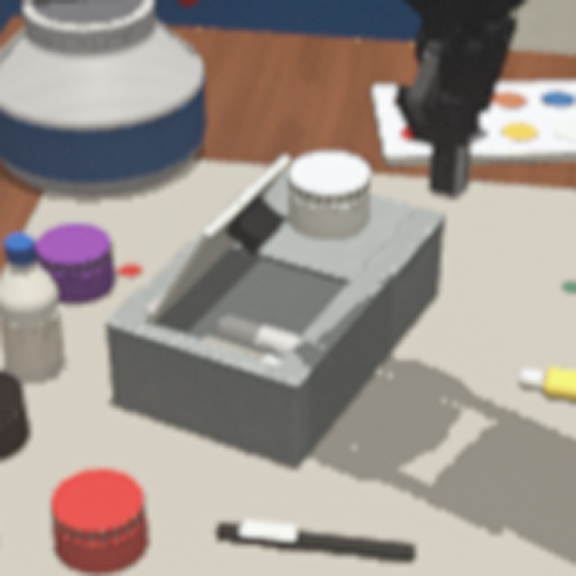

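View pics/top_open.png

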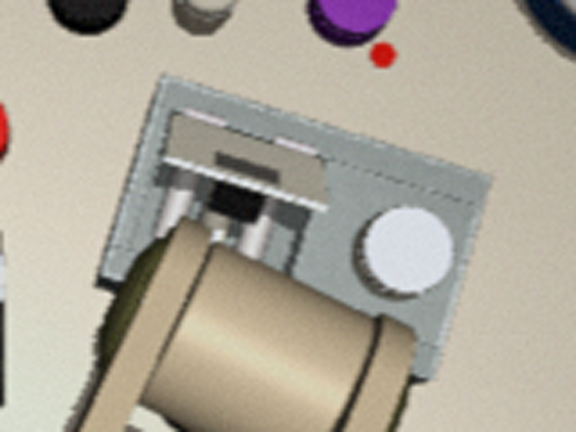

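```bash
python3 - <<'E' 2>&1 | tail -8
from est import proj,S,T,least_squares
from h import *
for a in(.8,.9,1.05):
  P=[W(50-100*np.cos(a),y,75.8+100*np.sin(a)) for y in(-5,105)]
  print(a,((proj(S,P)-[180,60])*3.6).round().tolist(),((proj(T,P)-[260,130])*3.6).round().tolist())
for C,t in((T,np.array([260+410/3.6,130+250/3.6])),(S,np.array([180+330/3.6,60+178/3.6]))):
  q=least_squares(lambda q:(proj(C,[q[0],q[1],.115])-t).ravel(),W(0,-70,0)[:2]).x;print(inbox([*q,.115]))
E
```

```text
(1, 0) [ 0.5814 -0.2157 -0.3383] 
(0, 1) [ 0.5823 -0.2119 -0.3404] 
pot [ 0.59974059 -0.1695115 ] [-0.62773861 -0.64837915  0.76450968 -0.90535307] in box [0.00171422 0.04862988]
0.8 [[313.0, 177.0], [234.0, 255.0]] [[314.0, 239.0], [152.0, 187.0]]
0.9 [[304.0, 166.0], [224.0, 243.0]] [[319.0, 226.0], [156.0, 175.0]]
1.05 [[288.0, 151.0], [206.0, 227.0]] [[327.0, 206.0], [163.0, 155.0]]
[ -1.2 -72.8 115. ]
[ -5.6 -59.1 115. ]
```

The lid edge seen at (288,155) and (208,232) matches the 1.05 rad prediction. The pot is well inside its window, so I'm handing in.

```bash
python3 - <<'E'
from h import *
env.hold(.5);job.hand_in();print(monitor.sense()["clock"])
E
```

```text
the job is handed in; nothing more can be done
the job is handed in; nothing more can be done
```

The job is handed in, at about 17 s on the robot's clock; hand-in reports no verdict.

**What I did:** I straddled the white pot with the open fingers and pushed it sideways with the trailing pad, off the hatch onto the bare deck. Then I closed the fingers, pressed the hatch once near its free edge and withdrew, and it popped up. The 14 N guard stopped the press with the tip about 5.5 mm below the shut lid, which is the stop depth.

**Last checks:**
- **Hatch:** the lid's free edge in both views matches the fully open angle, 1.05 rad, with the robot clear of it for more than 2 s.
- **Pot:** it stands upright on the deck. The views disagree on where: top gives y about -73 mm; side gave -66 mm before the press and -59 mm after. All are inside the allowed -115 to -33 mm.
- **Other things:** the pen, yellow tube, glue bottle and look-alikes that the last pictures show looked unmoved. I did not photograph the nib box, ink, bare metal tube or tub again; the arm never went down near them.

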